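Shut the label printer and feed a label

TASK

The label printer on the counter has a fresh roll in it and its lid still stands half open. With the fingertips, gently push the lid fully shut, then press the feed key (the large oblong key between the two small round ones on the panel beside the lid) all the way down and let it spring back. Do not press the two small keys, leave the printer where it stands and the spare roll, stamp and scanner alone, and finish with the hand clear.

Things in the scene. Friction and masses are not known exactly. Their poses are not given: they have to be found in the camera images.
- printer: dark blue desktop label printer, 250 deep (x) by 230 wide (y) by 150 mm tall, about 3.5 kg, loose on rubber feet; origin: centre of its underside, front on its -x side, z up. Hinged lid on the right part (y -115 to +45 mm); fixed control column on the left (y +47 to +115 mm), flat top at z = 150 mm, with, from front to back, small key, feed key, small key, display
- lid (a joint): lid angle in rad: 0 = shut (top level with the control column), grows as the front edge rises; starts between 0.4 and 0.75. Hinge axis along the printer's y at its rear, at printer x = +115, z = 85 mm. The stiff hinge holds the lid where it is left (no latch); a push under 6 N on its front part moves it; solid stop at 0
- lid_edge (a point): middle of the lid's upper front edge, moving with it: 235 mm in front of and 65 mm above the hinge axis when shut (printer x = -120, y = -35, z = 150 mm). The lid's top is flat, 160 mm wide, and reaches 170 mm back from this edge. The point's x axis points back along the lid's top, z out of it
- feed_key (a joint): travel of the feed key in m: 0 = up, 0.004 = all the way down; a spring key, about 1 N to start, 4 N at the bottom, springs back by itself
- feed_top (a point): centre of the top of the feed key: grey oblong key, 34 mm (printer x) by 22 mm, the largest key, 7 mm proud of the column's top; at printer x = -42, y = +81, z = 157 mm when up; pressed straight down
- pause_key (a joint): travel of the rear small key in m, 0 = up, 0.004 = down; not to be pressed
- pause_top (a point): centre of the top of the rear small key: grey, round, 14 mm across, 5 mm proud, 48 mm behind the feed key
- cancel_key (a joint): travel of the front small key in m, 0 = up, 0.004 = down; not to be pressed
- cancel_top (a point): centre of the top of the front small key: grey, round, 14 mm across, 5 mm proud, 48 mm in front of the feed key
- spare_roll: spare roll of white labels standing on end beside the printer, 110 mm across, 100 mm tall, with a 38 mm bore; origin at the centre of its underside; leave alone
- stamp: black self-inking hand stamp standing beside the printer, 62 by 40 by 84 mm tall; origin at the centre of its underside; leave alone
- scanner: black hand-held barcode scanner lying on its side left of the printer, about 120 by 170 by 60 mm tall; origin on its underside near the middle; leave alone

How it is judged:
On the way, in this order (a step that is already met when the one before it is completed fails the run):
1. the lid is pushed shut (value of joint lid below 0.025 rad), for 0.2 s.
2. the feed key is pressed down, with the lid shut (value of joint feed_key above 0.003 m and value of joint lid below 0.025 rad), for 0.05 s.
3. the feed key is let go and is up again (value of joint feed_key below 0.0008 m), for 0.1 s.
At the end, for the whole second after the job is handed in: the lid is shut (within 0.025 rad, 6 mm at its front edge), all three keys are up (within 0.8 mm), the printer and the spare roll, stamp and scanner are within 20 mm of where they stood (value of joint lid below 0.025 rad and value of joint each of feed_key, pause_key, cancel_key below 0.0008 m and distance of each of printer, spare_roll, stamp, scanner from where it was at the start of the episode below 0.02 m); the robot touches nothing.
It fails at once if a small round key is pressed (2 mm or more) (value of joint any of pause_key, cancel_key above 0.002 m).
It fails at once if the lid is lifted wider open than it stood (value of joint lid above 0.9 rad).
It fails at once if the printer is shoved (20 mm), lifted or tipped (distance of printer from where it was at the start of the episode above 0.02 m or angle between printer's own z axis and vertical above 0.06 rad).
It fails at once if the printer is not handled gently (more than 60 N from the fingers) (contact force between the fingers and printer above 60 N).
It fails at once if the spare roll, stamp or scanner is moved (20 mm) or lifted (distance of any of spare_roll, stamp, scanner from where it was at the start of the episode above 0.02 m).
It also fails if it takes over 45 s, if anything falls off the work surface, if the arm or the gripper's body presses on something with over 40 N, if the wrist force passes 120 N, or if a joint passes its speed limit or range.

ROBOT

A 7-joint arm with a two-finger parallel gripper is mounted at the origin on the work surface. World frame = base frame: x ahead of the robot, y to its left, z up, the work surface at z = 0. Lengths are in m, angles in rad, forces in N, time in s.
With the tool pointing down it reaches from about 0.425 to 0.825 m from the base axis. Payload 3.6 kg.
Tool frame: the origin (TCP) lies midway between the tips of the shut fingers; the grasp point (between the pads) lies 19 mm behind it; z points along the fingers, y is the line along which they close (so a half turn about z gives the same grasp; the last joint's range is limited). The gripper opens to 93 mm and grips with 3 to 60 N. Pads are 15 mm wide; open, the fingers measure 128 mm over their backs; the gripper's body (75 mm by 188 mm) begins 65 mm behind the grasp point.
Start: joints at [1.282, 0.615, -0.013, 1.423, 0.008, 1.103, -0.04], TCP at [0.168, -0.628, 0.219] pointing down, gripper open.
Joint ranges: [-3.12, 3.12], [-0.3, 2.06], [-1.34, 1.32], [0.26, 2.42], [-1.36, 4.5], [0.01, 1.98], [-2.84, 2.84]. Speed limits (rad/s): [2.79, 2.79, 3.14, 3.14, 3.14, 3.14, 3.14].

INTERFACE

Orientations are given as a unit quaternion [w, x, y, z].
In Python, from station import bot, snapshot, order gives the robot as it stands.
- The arm moves only by the shell command python3 -m inch 'ROWS' [FORCE]. ROWS is JSON, a list that holds one entry, the list of rows, each a list of 5 numbers: the shift along the tool's x, y, z in m, then the turn about the tool's z in rad, then the opening, from 0 (shut) to 1 (fully open). In form: [[[x, y, z, yaw, jaw], ...]]. A call has 1 to 8 rows; each row is the pose to reach, as a shift and turn from the pose commanded when the call began, along the tool's axes at that moment; what a row does not reach only later rows make up. A row lasts 1/12 s, in which the tool goes at most 41.7 mm and 7.16 degrees, less where a joint would pass 70% of its speed; a pose out of reach is approached as far as the arm can. A call with a gripper value outside its range is refused whole. The fingers move at their own pace and stop on an object; FORCE is the grip in N (left out, the last holds). Time passes only in rows, so rows that repeat a pose let the fingers close. It gives the time, the measured TCP pose, the force, the opening and the grip force at its end, in the units of the state.
- bot.observe(): the state, without advancing time (a new reading comes with each control period).
- snapshot(name): name is "side" or "top"; returns a dict with "img" (480x640x3 uint8, red, green, blue), "fovy" (degrees; the focal length in pixels is half the picture's height over the tangent of half this angle, whatever the lens; pixels are square), "cx", "cy" (the principal point, pixels), "R" (3x3) and "t" (3): a world point X has camera coordinates R X + t. Camera axes: x right, y down, z forward; pixel columns grow to the right and rows downward; lengths in m; the calibration is good to about 2 mm. A picture is of the moment at which its call begins. There is no depth.
- order.sign_off(): hands the job in; it is judged then, once.
The state is a dict: "time_s": time; "qpos": joint angles; "qvel": joint speeds; "joint_torque": joint torques, N m; "tool_pos": TCP position; "tcp_rot": TCP orientation; "force": force on the tool from outside, world axes, zero at the start; "moment": the same for the moment, N m; "opening": finger opening in m; "finger_force": force on a finger pad.
Only numpy, scipy, OpenCV 4.12 (cv2) and the standard library are available. Lean on these libraries where they do the work, as an engineer would, in place of code of your own. Each camera call takes 0.05 s, during which the arm holds its last target. There are 200 camera calls.

## Working session

There is one attempt and no reset: what is moved stays moved. The work goes in short steps, Python scripts to look and compute and a shell command to move; the robot and the scene stay as the last step left them, time stands still between calls to the robot, and variables do not carry over. Pictures are saved under pics/ and viewed, at most 10 in all, crops included, and the job is handed in when it is done.

```bash
mkdir -p pics; ls; python3 - <<'E'
from station import bot, snapshot
import cv2, numpy as np
for n in("side","top"):
    s=snapshot(n); cv2.imwrite(f"pics/{n}0.png",s["img"][:,:,::-1]); print(n,s["fovy"],s["cx"],s["cy"],np.round(s["R"],3).tolist(),np.round(s["t"],3), "C",-np.array(s["R"]).T@s["t"])
o=bot.observe(); print({k:np.round(v,3) for k,v in o.items()})
E
```

```text
pics
side 52.72569742824525 325.0496858891139 240.54535362734885 [[-0.998, -0.059, 0.013], [-0.052, 0.723, -0.688], [0.031, -0.688, -0.725]] [0.608 0.061 1.067] C [0.57719756 0.72620425 0.80780595]
top 46.47464914502741 318.42492014974135 237.4040613544575 [[0.029, -0.999, 0.018], [-0.986, -0.031, -0.163], [0.163, -0.013, -0.987]] [0.034 0.636 1.228] C [0.42662418 0.06934085 1.31392812]
{'time_s': np.float64(0.1), 'qpos': array([ 1.283,  0.616, -0.013,  1.425,  0.008,  1.103, -0.04 ]), 'qvel': array([ 0.001, -0.002, -0.001, -0.006,  0.001,  0.001, -0.   ]), 'joint_torque': array([ 1.0000e-03, -4.6004e+01,  2.1000e-01, -1.6625e+01, -6.1000e-02,
        1.7000e-02,  0.0000e+00]), 'tool_pos': array([ 0.168, -0.627,  0.218]), 'tcp_rot': array([-0.001,  0.991,  0.131, -0.   ]), 'force': array([ 0.432, -0.305,  0.189]), 'moment': array([-0.002, -0.009, -0.024]), 'finger_force': np.float64(0.0), 'opening': np.float64(0.093)}
```

View pics/side0.png

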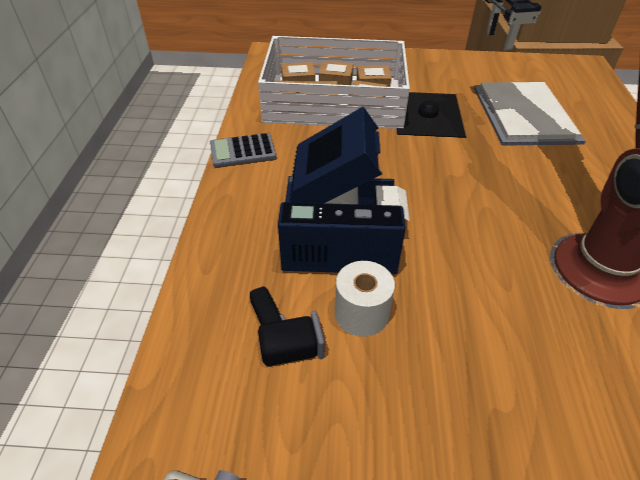

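View pics/top0.png

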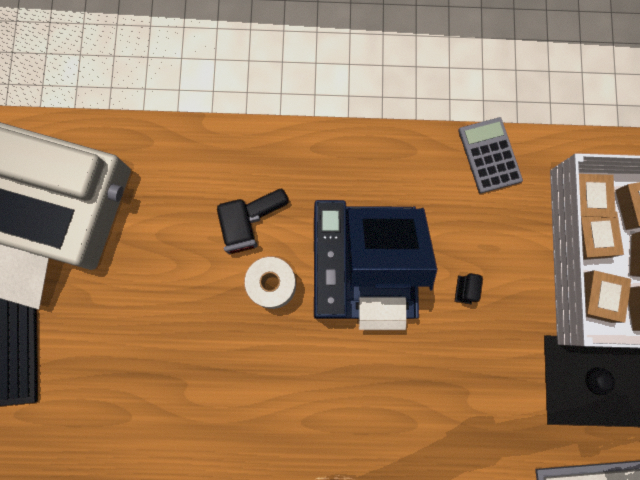

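Both views show the printer with the keys as a row: in top at about (331,254/277/300), and in side at (339/363/388, 213). The lid's front edge is near (400,285) in top. The roll is at (270,282), the scanner at (250,220) and the stamp at (470,288). I'll zoom in to get precise pixels.

```bash
python3 - <<'E'
import cv2, numpy as np
a=cv2.imread("pics/top0.png")[190:340,300:450]; b=cv2.imread("pics/side0.png")[100:280,265:425]
a=cv2.resize(a,(400,400),interpolation=cv2.INTER_CUBIC); b=cv2.resize(b,(400,450),interpolation=cv2.INTER_CUBIC)
c=np.zeros((450,800,3),np.uint8); c[:400,:400]=a; c[:,400:]=b
c=cv2.convertScaleAbs(c,alpha=1.6,beta=20)
cv2.imwrite("pics/crop.png",c)
E
```

```text
(no output)
```

View pics/crop.png

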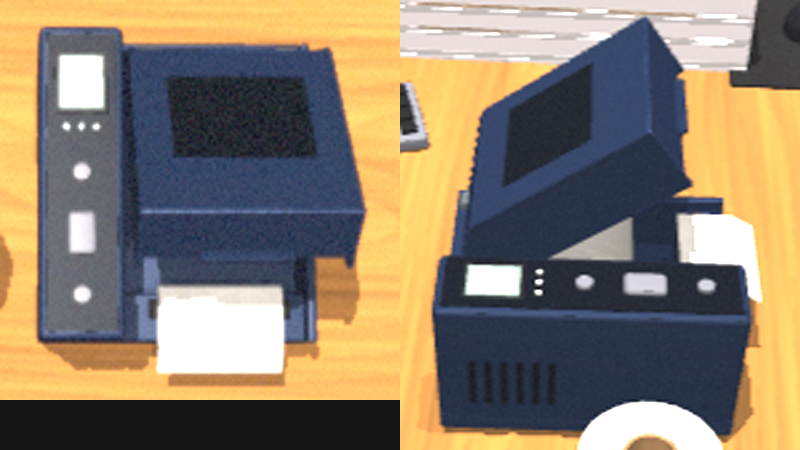

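The crop shows the three keys clearly in both halves, and the lid's upper front edge runs (136,210)–(365,211) in the top half and (650,135)–(645,18) in the side half. I'll fit the printer's pose and lid angle from these points.

```bash
cat > fit.py <<'E'
import numpy as np
from scipy.optimize import least_squares
from station import snapshot
def proj(s,X):
    c=np.asarray(X)@np.array(s["R"]).T+s["t"]; f=240/np.tan(np.radians(s["fovy"]/2))
    return f*c[:,:2]/c[:,2:]+[s["cx"],s["cy"]]
def model(p):
    x,y,w,th=p; c,s=np.cos(th),np.sin(th)
    ex,ez=115-235*c-65*s, 85-235*s*-1+65*c
    L=np.array([[6,81,155],[-42,81,157],[-90,81,155],[ex,45,ez],[ex,-115,ez]])/1000
    R=np.array([[np.cos(w),-np.sin(w),0],[np.sin(w),np.cos(w),0],[0,0,1]])
    return L@R.T+[x,y,0]
E
python3 - <<'E'
from fit import *
T=snapshot("top");S=snapshot("side")
t=np.array([[81,171],[82,232],[82,294],[136,210],[365,211]])*.375+[300,190]
s=(np.array([[584,282],[645,283],[706,285],[650,135],[645,18]])-[400,0])*.4+[265,100]
def lin(p):
    m=model(p); return np.r_[(proj(T,m)-t),(proj(S,m)-s)]
# lid rotates so the front edge lifts: x=115-235c+65s
import fit
def model(p):
    x,y,w,th=p; c,sn=np.cos(th),np.sin(th)
    ex,ez=115-235*c+65*sn, 85+235*sn+65*c
    L=np.array([[6,81,155],[-42,81,157],[-90,81,155],[ex,45,ez],[ex,-115,ez]])/1000
    R=np.array([[np.cos(w),-np.sin(w),0],[np.sin(w),np.cos(w),0],[0,0,1]])
    return L@R.T+[x,y,0]
r=least_squares(lambda p:lin(p).ravel(),[.5,0,0,.5])
print(r.x,np.round(lin(r.x),1).tolist()); print(np.round(model(r.x),3))
# roll top centre / stamp rough
for n,u,v,h in(("roll",270,281,.1),("stamp",472,288,.084),("scan",250,222,.05)):
    f=240/np.tan(np.radians(T["fovy"]/2)); d=np.array(T["R"]).T@np.array([(u-T["cx"])/f,(v-T["cy"])/f,1]); C=-np.array(T["R"]).T@T["t"]
    print(n,np.round(C+d*(h-C[2])/d[2],3))
E
```

```text
[ 0.58066294 -0.05146526  0.03674821  0.61325077] [[-0.7, -0.1], [-0.8, -0.2], [-0.6, -0.1], [0.5, 1.0], [-0.2, 0.1], [-0.3, -0.1], [-0.2, -0.6], [-0.2, -0.1], [0.4, -1.1], [-0.3, -0.7]]
[[ 0.584  0.03   0.155]
 [ 0.536  0.028  0.157]
 [ 0.488  0.026  0.155]
 [ 0.539 -0.008  0.273]
 [ 0.545 -0.168  0.273]]
roll [0.528 0.156 0.1  ]
stamp [ 0.527 -0.289  0.084]
scan [0.666 0.211 0.05 ]
```

The fit is good, with residuals of at most 1.1 px. It gives the printer at (0.581, -0.051), yaw 0.037, lid angle 0.613. Next I'll rise, align the tool with the printer and shut the fingers.

```bash
python3 -m inch '[[[0,0,-0.03,0.1,0],[0,0,-0.07,0.2,0],[0,0,-0.1,0.226,0],[0,0,-0.12,0.226,0],[0,0,-0.12,0.226,0],[0,0,-0.12,0.226,0]]]' 20
cat > go.py <<'E'
# tool-frame shift from the present pose to a printer-frame point (mm), or that of the TCP
import sys,numpy as np
from scipy.spatial.transform import Rotation as Ro
from station import bot
P=np.array([.5807,-.0515,0]);W=Ro.from_euler("z",.0367)
o=bot.observe();q=o["tcp_rot"];R=Ro.from_quat(np.r_[q[1:],q[0]])
print("printer-frame TCP mm",np.round(W.inv().apply(o["tool_pos"]-P)*1000,1),"R",np.round(R.as_matrix(),3).tolist(),"F",np.round(o["force"],1),"t",round(float(o["time_s"]),2),"gap",o["opening"])
for a in sys.argv[1:]:
    g=P+W.apply(np.array(eval(a))/1000); print(a,"shift",np.round(R.inv().apply(g-o["tool_pos"]),4))
E
python3 go.py "[-15,-35,310]"
```

```text
time_s: 0.7
tool_pos: [0.1683, -0.6281, 0.3394]
tcp_rot: [0.001, 1.0, 0.018, 0.0]
force: [-0.5, 0.2, -0.6]
opening: 0.0576
finger_force: 0.0
printer-frame TCP mm [-433.2 -561.1  339.4] R [[0.999, 0.036, 0.001], [0.036, -0.999, -0.002], [0.001, 0.002, -1.0]] F [-0.5  0.2 -0.6] t 0.7 gap 0.05759202143180713
[-15,-35,310] shift [ 0.4178 -0.5264  0.0286]
```

```bash
python3 -m inch '[[[0.024,-0.03,0,0,0],[0.048,-0.06,0,0,0],[0.072,-0.09,0,0,0],[0.096,-0.12,0,0,0],[0.12,-0.15,0,0,0],[0.144,-0.18,0,0,0],[0.168,-0.21,0,0,0],[0.192,-0.24,0,0,0]]]'
python3 -m inch '[[[0.024,-0.03,0,0,0],[0.048,-0.06,0,0,0],[0.072,-0.09,0,0,0],[0.096,-0.12,0,0,0],[0.12,-0.15,0,0,0],[0.144,-0.18,0,0,0],[0.168,-0.21,0,0,0],[0.192,-0.24,0,0,0]]]'
python3 -m inch '[[[0.017,-0.023,0.01,0,0],[0.034,-0.046,0.02,0,0],[0.034,-0.046,0.028,0,0],[0.034,-0.046,0.028,0,0],[0.034,-0.046,0.028,0,0]]]'
python3 go.py "[-10,-35,280]"
```

```text
time_s: 1.37
tool_pos: [0.3515, -0.3785, 0.3365]
tcp_rot: [-0.002, 1.0, 0.018, -0.002]
force: [1.2, -0.3, 0.0]
opening: 0.0043
finger_force: 0.0
time_s: 2.03
tool_pos: [0.5344, -0.1325, 0.3364]
tcp_rot: [-0.001, 1.0, 0.018, -0.002]
force: [-0.2, -0.2, -0.1]
opening: 0.0005
finger_force: 0.0
time_s: 2.45
tool_pos: [0.5657, -0.0881, 0.3087]
tcp_rot: [0.0, 1.0, 0.018, -0.002]
force: [-0.2, -0.3, 0.9]
opening: 0.0005
finger_force: 0.0
printer-frame TCP mm [-16.3 -36.  308.7] R [[0.999, 0.035, -0.005], [0.035, -0.999, -0.0], [-0.005, 0.0, -1.0]] F [-0.2 -0.3  0.9] t 2.45 gap 0.00048340214151789887
[-10,-35,280] shift [ 0.0064 -0.001   0.0286]
```

```bash
python3 -m inch '[[[0.004,0,0.025,0,0],[0.008,0,0.045,0,0],[0.008,0,0.053,0,0],[-0.001,0,0.061,0,0],[-0.01,0,0.069,0,0],[-0.018,0,0.077,0,0],[-0.025,0,0.084,0,0],[-0.025,0,0.084,0,0]]]'
python3 go.py "[-41,-35,225]" "[-54,-35,208]" "[-65,-35,189]" "[-75,-35,170]" "[-80,-35,160]"
```

```text
time_s: 3.12
tool_pos: [0.5404, -0.0897, 0.2266]
tcp_rot: [0.0, 1.0, 0.017, -0.001]
force: [0.0, -0.7, 0.6]
opening: 0.0001
finger_force: 0.0
printer-frame TCP mm [-41.6 -36.7 226.6] R [[0.999, 0.033, -0.002], [0.033, -0.999, -0.001], [-0.002, 0.001, -1.0]] F [ 0.  -0.7  0.6] t 3.12 gap 0.00012562475106603143
[-41,-35,225] shift [ 0.0006 -0.0017  0.0016]
[-54,-35,208] shift [-0.0123 -0.0017  0.0186]
[-65,-35,189] shift [-0.0233 -0.0017  0.0376]
[-75,-35,170] shift [-0.0333 -0.0017  0.0567]
[-80,-35,160] shift [-0.0383 -0.0016  0.0667]
```

```bash
python3 - <<'E'
from station import snapshot
import cv2, numpy as np
a=snapshot("top")["img"][170:350,280:460,::-1]; b=snapshot("side")["img"][80:290,250:440,::-1]
c=np.hstack([cv2.resize(a,(400,400)),cv2.resize(b,(400,400))])
cv2.imwrite("pics/c2.png",cv2.convertScaleAbs(c,alpha=1.5,beta=15))
E
```

```text
(no output)
```

View pics/c2.png

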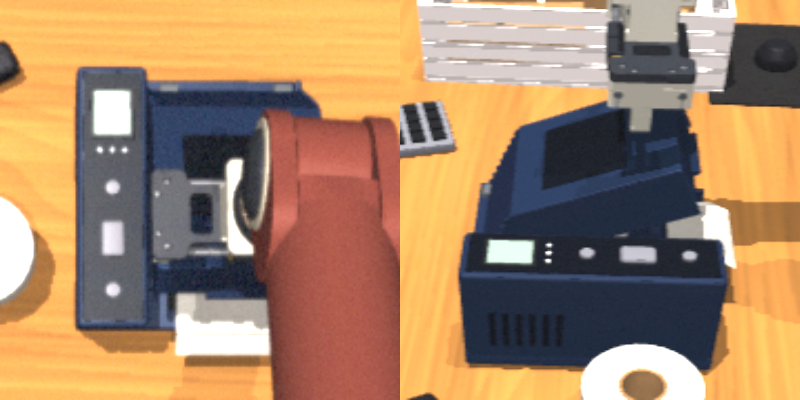

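The lid has come down to about 0.4 under the fingertips, which are at (640,120) in the side half. The printer hasn't moved, so I'll continue along the arc.

```bash
python3 -m inch '[[[-0.006,-0.001,0.009,0,0],[-0.012,-0.002,0.018,0,0],[-0.018,-0.002,0.028,0,0],[-0.023,-0.002,0.037,0,0],[-0.028,-0.002,0.047,0,0],[-0.033,-0.002,0.056,0,0],[-0.037,-0.002,0.064,0,0],[-0.037,-0.002,0.064,0,0]]]'
python3 go.py "[-82,-35,150]"
```

```text
time_s: 3.88
tool_pos: [0.504, -0.0878, 0.1619]
tcp_rot: [-0.0, 1.0, 0.017, -0.001]
force: [-1.3, 0.8, -0.3]
opening: 0.0009
finger_force: 0.0
printer-frame TCP mm [-78.  -33.5 161.9] R [[0.999, 0.035, -0.003], [0.035, -0.999, 0.0], [-0.003, -0.0, -1.0]] F [-1.3  0.8 -0.3] t 3.88 gap 0.0009009979755921342
[-82,-35,150] shift [-0.0039  0.0015  0.0119]
```

```bash
python3 -m inch '[[[-0.002,0,0.004,0,0],[-0.003,0,0.007,0,0],[-0.003,0,0.01,0,0],[-0.003,0,0.0115,0,0],[-0.003,0,0.0115,0,0]]]'
python3 -m inch '[[[0,0,0.001,0,0],[0,0,0.002,0,0],[0,0,0.002,0,0],[0,0,0.002,0,0]]]'
```

```text
time_s: 4.3
tool_pos: [0.502, -0.0873, 0.1508]
tcp_rot: [-0.0, 1.0, 0.018, -0.0]
force: [0.0, 0.4, 0.8]
opening: 0.0003
finger_force: 0.0
time_s: 4.63
tool_pos: [0.5023, -0.0873, 0.1503]
tcp_rot: [0.0, 1.0, 0.018, 0.0]
force: [-2.6, 0.4, 6.1]
opening: 0.0005
finger_force: 3.5
```

```bash
python3 -m inch '[[[0,0,0.001,0,0],[0,0,0.002,0,0],[0,0,0.002,0,0],[0,0,0.002,0,0]]]'
```

```text
time_s: 4.97
tool_pos: [0.5024, -0.0873, 0.1502]
tcp_rot: [0.0, 1.0, 0.018, 0.001]
force: [-5.7, -0.1, 18.5]
opening: 0.0005
finger_force: 9.4
```

At 18 N and z = 0.150 the lid is on its stop, so it's shut. I'll lift and move above the feed key.

```bash
python3 -m inch '[[[0,0,-0.01,0,0],[0,0,-0.03,0,0],[0,0,-0.05,0,0],[0,0,-0.054,0,0],[0.02,-0.03,-0.054,0,0],[0.038,-0.07,-0.054,0,0],[0.038,-0.1,-0.054,0,0],[0.038,-0.115,-0.054,0,0]]]'
python3 -m inch '[[[0,0,0,0,0],[0,0,0,0,0],[0,0,0,0,0]]]'
python3 go.py "[-42,81,165]" "[-42,81,157]" "[-42,81,153]"
python3 - <<'E'
from station import snapshot
import cv2, numpy as np
a=snapshot("top")["img"][170:350,280:460,::-1]; b=snapshot("side")["img"][80:290,250:440,::-1]
c=np.hstack([cv2.resize(a,(400,400)),cv2.resize(b,(400,400))])
cv2.imwrite("pics/c3.png",cv2.convertScaleAbs(c,alpha=1.5,beta=15))
E
```

```text
time_s: 5.63
tool_pos: [0.5363, 0.0351, 0.2005]
tcp_rot: [-0.002, 1.0, 0.021, 0.0]
force: [-0.3, 0.7, 0.3]
opening: 0.0006
finger_force: 0.0
time_s: 5.88
tool_pos: [0.5358, 0.0269, 0.2006]
tcp_rot: [0.001, 1.0, 0.017, -0.0]
force: [-0.2, -0.6, -0.5]
opening: 0.0007
finger_force: 0.0
printer-frame TCP mm [-42.   80.  200.6] R [[0.999, 0.034, -0.001], [0.034, -0.999, -0.001], [-0.001, 0.001, -1.0]] F [-0.2 -0.6 -0.5] t 5.88 gap 0.000719016962159266
[-42,81,165] shift [ 0.     -0.001   0.0356]
[-42,81,157] shift [ 0.     -0.001   0.0436]
[-42,81,153] shift [ 0.     -0.001   0.0476]
```

View pics/c3.png

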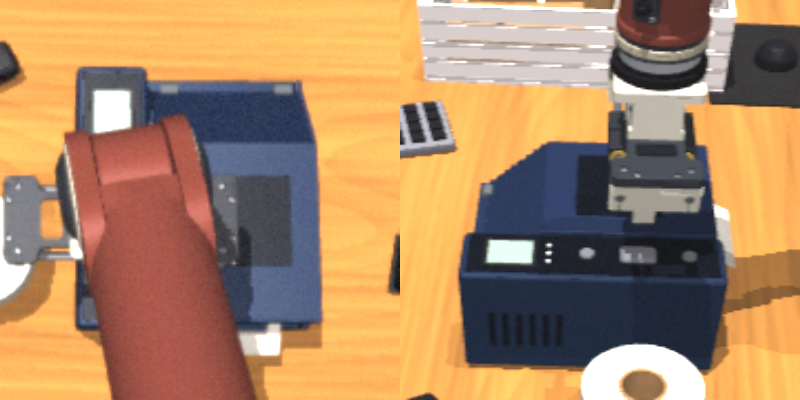

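The lid is flush and the printer's corners haven't moved. The fingers stand over the feed key at (638,250) in the side half, well away from the small keys. Now I'll press.

```bash
python3 -m inch '[[[0,-0.001,0.02,0,0],[0,-0.001,0.036,0,0],[0,-0.001,0.04,0,0],[0,-0.001,0.043,0,0],[0,-0.001,0.046,0,0],[0,-0.001,0.048,0,0],[0,-0.001,0.05,0,0],[0,-0.001,0.05,0,0]]]'
python3 -m inch '[[[0,0,0,0,0],[0,0,0,0,0]]]'
```

```text
time_s: 6.65
tool_pos: [0.5361, 0.0287, 0.1532]
tcp_rot: [0.001, 1.0, 0.017, 0.0]
force: [-3.9, -2.4, 9.0]
opening: 0.0005
finger_force: 4.6
time_s: 6.82
tool_pos: [0.5361, 0.0287, 0.1532]
tcp_rot: [0.001, 1.0, 0.017, 0.001]
force: [-2.7, -1.9, 9.6]
opening: 0.0005
finger_force: 4.6
```

```bash
python3 -m inch '[[[0,0,0.001,0,0],[0,0,0.0015,0,0],[0,0,0.0015,0,0]]]'
python3 -m inch '[[[0,0,-0.01,0,0],[0,0,-0.03,0,0],[0,0,-0.06,0,0],[0,0,-0.1,0,0],[0,0,-0.14,0,0],[0,0,-0.15,0,0],[0,0,-0.15,0,0],[0,0,-0.15,0,0]]]'
python3 -m inch '[[[-0.02,0.03,0,0,0],[-0.04,0.06,0,0,0],[-0.06,0.09,0,0,0],[-0.08,0.12,0,0,0],[-0.08,0.15,0,0,0],[-0.08,0.18,0,0,0],[-0.08,0.21,0,0,0],[-0.08,0.24,0,0,0]]]'
python3 -m inch '[[[0,0.03,0,0,0],[0,0.06,0,0,0],[0,0.06,0,0,0],[0,0.06,0,0,0]]]'
python3 - <<'E'
from station import snapshot
import cv2, numpy as np
a=snapshot("top")["img"][170:350,280:460,::-1]; b=snapshot("side")["img"][80:290,250:440,::-1]
c=np.hstack([cv2.resize(a,(400,400)),cv2.resize(b,(400,400))])
cv2.imwrite("pics/c4.png",cv2.convertScaleAbs(c,alpha=1.5,beta=15))
E
```

```text
time_s: 7.07
tool_pos: [0.5361, 0.0287, 0.153]
tcp_rot: [0.001, 1.0, 0.017, 0.001]
force: [-5.2, -2.9, 16.8]
opening: 0.0005
finger_force: 8.3
time_s: 7.73
tool_pos: [0.5359, 0.0299, 0.2998]
tcp_rot: [-0.0, 1.0, 0.018, 0.001]
force: [-0.4, 0.5, -0.5]
opening: 0.0004
finger_force: 0.0
time_s: 8.4
tool_pos: [0.4631, -0.2139, 0.2973]
tcp_rot: [-0.001, 1.0, 0.018, -0.002]
force: [0.5, 0.5, -1.0]
opening: 0.0002
finger_force: 0.0
time_s: 8.73
tool_pos: [0.465, -0.2742, 0.2968]
tcp_rot: [-0.001, 1.0, 0.016, -0.002]
force: [0.4, 0.9, 0.3]
opening: -0.0001
finger_force: 0.0
```

View pics/c4.png

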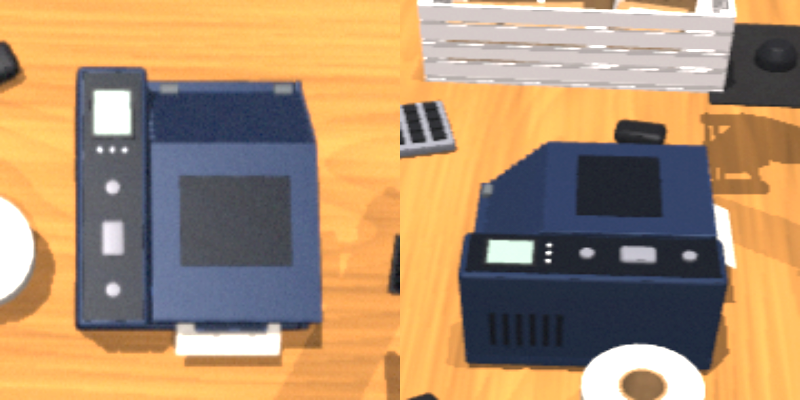

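The lid is flush with the column, the keys at (112,187/238/290) in the top half are up, the printer hasn't moved and the hand is clear. I'm handing the job in.

```bash
python3 -c "
from station import order
print(order.sign_off())"
```

```text
the job is handed in; nothing more can be done
None
```

I pushed the lid shut onto its stop and pressed the feed key to the bottom and let it spring back; the printer looked unmoved, the hand ended clear, and I handed the job in at about 9 s (no verdict was returned).

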